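# Offer up the glass shade to the table lamp

## Task

The white glass shade of the small square table lamp is standing mouth-up on the bench: turn it mouth-down, carry it past the strip of test bulbs to the lamp, lower it over the lamp's bulb and finish while still holding it there, level and still, centred on the small raised square of the lamp's wooden base, its sides parallel to that square's, with its rim about 10 mm above the top of the square, so that I can run a bead of glue beneath it. It is glass, so never let it drop, even by a centimetre, and do not let it touch the lamp or the test strip at any time. Leave the lamp, the test strip, the screwdriver, the spare lampholder and the carton where they are, and do not put the shade down or let go of it at the end.

Things in the scene. Friction and masses are not known exactly. Their poses are not given: they have to be found in the camera images.
- shade: Opaque white glass shade, a square cup with flat faces: 52 x 52 mm outside, 62 mm tall, walls and closed end 4 mm, 58 mm deep inside; about 0.16 kg. Starts standing mouth-up on the bench, left or right of the test strip. Origin: centre of the outside of the closed end; z runs from closed end to mouth (up at the start, down when mouth-down); x, y square to its side faces.
- shade_mouth (a point): Centre of the shade's mouth, in the plane of its rim: 62 mm from the shade's origin along the shade's z. Same axes as the shade.
- lamp: Loose lamp, 0.6 kg, on the other side of the strip. Dark wooden block 90 x 90 x 36 mm; on it, centred and parallel, a lighter raised square 36 x 36 x 6 mm (shade's mouth will fit over it) with a round holder 22 mm across, 10 mm tall, and an upright bulb 16 mm across, tip 84 mm above the bench. Small switch on the -x face. Origin: centre of the underside; z up; x, y square to the block's sides.
- lamp_seat (a point): Centre of the top face of the lamp's raised square (on the axis of bulb and block), 42 mm above the lamp's origin. Same axes as the lamp. The shade's rim has to stop about 10 mm above it.
- test_strip: Bulb test strip lying between shade and lamp, loose, 1.5 kg: a plywood plank 290 (x) x 80 (y) x 20 mm with three black lampholders 98 mm apart along x, each with an upright amber bulb; bulbs up to 60 mm wide, tallest tip 146 mm above the bench. Origin: centre of the underside; x along the plank, z up.
- screwdriver: Screwdriver with green handle, 200 mm long, lying on the bench at the left. Bystander. Origin at its middle; x along it.
- spare_holder: Spare brass lampholder, 40 mm across and 56 mm tall, standing on the bench at the far side. Bystander. Origin: centre of the underside.
- carton: Closed cardboard bulb carton 66 x 66 x 112 mm standing on the bench at the far side. Bystander. Origin: centre of the underside.
Things that resemble listed ones, but are neither listed nor needed, are in the scene too. Several things look just like the shade: the one meant starts farthest to the robot's right.

How it is judged:
By the outcome, as a careful person would: the job done as asked, in the order asked, and still so for the second after the job is handed in, while the arm keeps its last pose, push and grip.
It also fails if it takes over 69 s, if anything falls off the work surface, if the arm or the gripper's body presses on something with over 40 N, if the wrist force passes 120 N, or if a joint passes its speed limit or range.

## Robot

A 6-joint arm with a two-finger parallel gripper is mounted at the origin on the work surface. World frame = base frame: x ahead of the robot, y to its left, z up, the work surface at z = 0. Lengths are in m, angles in rad, forces in N, time in s.
With the tool pointing down it reaches from about 0.25 to 0.725 m from the base axis. Payload 4 kg.
Tool frame: the origin (TCP) lies at the very end of the fingers, on their centre line; the grasp point (between the pads) lies bot.grasp_offset behind it (bot.grasp_offset is the distance from the TCP to the grasp point, in m); z points along the fingers, y is the direction in which the jaws open and shut (so a half turn about z gives the same grasp; the last joint's range is limited). The gripper opens to 85 mm and grips with 20 to 120 N. Pads are 22 mm wide; open, the fingers measure 114 mm over their backs; the gripper's body (76 mm by 85 mm) begins 54 mm behind the grasp point. The pads swing forward as they close: fully open they stand 13 mm farther back than shut.
Start: joints at [-1.28, 0.241, 0.005, 1.335, 0, 1.571], TCP at [0.143, -0.479, 0.231] pointing down, gripper open.
Joint ranges: [-2.72, 2.72], [-1.05, 1.87], [-1.09, 1.28], [-1.99, 2.15], [-1.42, 1.44], [-3.14, 3.14]. Speed limits (rad/s): [2.79, 2.79, 3.14, 3.14, 3.14, 3.14].

## Interface

Orientations are given as a unit quaternion [x, y, z, w].
In Python, from workcell import bot gives the robot as it stands. The module is installed in compiled form; this text tells all that it offers.
- The arm moves only by the shell command python3 -m jog 'ROWS' [OPENING]. ROWS is JSON, a list that holds one entry, the list of rows, each a list of 6 numbers: the shift along the tool's x, y, z in m, then the turn, a rotation vector about the tool's x, y, z in degrees. In form: [[[dx, dy, dz, wx, wy, wz], ...]]. A call has 1 to 12 rows; each row shifts and turns the pose as measured when the row begins, along the tool's axes as they then stand; what a row does not reach is not made up. A row lasts 1/8 s, in which the tool goes at most 62.5 mm and 10.7 degrees, less where a joint would pass 70% of its speed; a pose out of reach is approached as far as the arm can. A call is refused whole if a number of a shift passes 0.0625 or a number of a turn 10.7, either way. A call with a gripper value outside its range is refused whole. OPENING is the finger opening in m, from 0 to 0.0854, set as the call begins (- or left out, the last holds). The fingers move at their own pace and stop on an object; the grip force is fixed at half the most. Time passes only in rows, so rows that do not move let the fingers close. It gives the time, the measured TCP pose, the force and the opening at its end, in the units of the state.
- bot.get_obs(): the state, without advancing time (a new reading comes with each control period).
- bot.camera(name): name is "scene" or "top" or "wrist"; returns a dict with "pixels" (480x640x3 uint8, red, green, blue), "fx", "fy", "cx", "cy" (pixels), "rvec" (rotation vector, rad) and "tvec" (3), from world to camera coordinates, as OpenCV has them. Camera axes: x right, y down, z forward; pixel columns grow to the right and rows downward; lengths in m; the calibration is good to about 2 mm. A picture is of the moment at which its call begins. There is no depth.
- bot.job_done(): hands the job in, once; it reports no verdict.
The state is a dict: "clock": time; "joint_pos": joint angles; "joint_vel": joint speeds; "tau": joint torques, N m; "eef_pos": TCP position; "tool_rot": TCP orientation; "ft_force": force on the tool from outside, world axes, zero at the start; "ft_torque": the same for the moment, N m; "grip_width": finger opening in m.
Only numpy, scipy, OpenCV 4.12 (cv2) and the standard library are available. Lean on these libraries where they do the work, as an engineer would, in place of code of your own. Each camera call takes 0.05 s, during which the arm holds its last target. There are 200 camera calls.

## Working session

There is one attempt and no reset: what is moved stays moved. The work goes in short steps, Python scripts to look and compute and a shell command to move; the robot and the scene stay as the last step left them, time stands still between calls to the robot, and variables do not carry over. Pictures are saved under pics/ and viewed, on a budget of 10 in all, crops included, one or two more only if the job needs it, and the job is handed in when it is done.

```bash
mkdir -p pics
python3 - <<'E'
from workcell import bot
import cv2,numpy as np,pickle
o=bot.get_obs();print(o,bot.grasp_offset)
d={}
for n in("scene","top"):
    c=bot.camera(n);d[n]=c;cv2.imwrite(f"pics/{n}0.png",cv2.cvtColor(c["pixels"],cv2.COLOR_RGB2BGR))
    R=cv2.Rodrigues(np.array(c["rvec"]))[0];print(n,c["fx"],c["cx"],c["cy"],-R.T@np.array(c["tvec"]),R.round(3).tolist())
pickle.dump(d,open("cams0.pkl","wb"))
E
```

```text
{'clock': 0.0, 'joint_pos': array([-1.28000862e+00,  2.41450342e-01,  3.74132891e-03,  1.33523347e+00,
        1.05369469e-05,  1.57081442e+00]), 'joint_vel': array([-0.00120298,  0.00189378,  0.00127481, -0.00089646,  0.00064362,
       -0.00191439]), 'tau': array([ 7.76597626e-04, -3.72321010e+01,  2.52405614e+01,  1.69669435e-02,
       -7.29334374e-06, -2.90265284e-06]), 'eef_pos': array([ 0.14317362, -0.47839702,  0.23040085]), 'tool_rot': array([ 9.89449662e-01,  1.44873102e-01, -1.50266310e-04, -1.06251607e-03]), 'ft_force': array([0.13090888, 0.68963688, 0.04635248]), 'ft_torque': array([-0.01008296,  0.02307071,  0.01139024]), 'grip_width': 0.08526970391325206} 0.0187
scene 525.9424602436752 324.59656426197114 238.51910903144272 [1.47326041 0.5117942  0.78881244] [[-0.448, 0.894, 0.005], [0.539, 0.275, -0.796], [-0.713, -0.354, -0.605]]
top 608.0684129353948 315.09498777206056 240.42805060044978 [0.42607015 0.08772345 1.35390623] [[0.003, -1.0, 0.013], [-0.985, -0.005, -0.172], [0.172, -0.013, -0.985]]
```

View pics/top0.png

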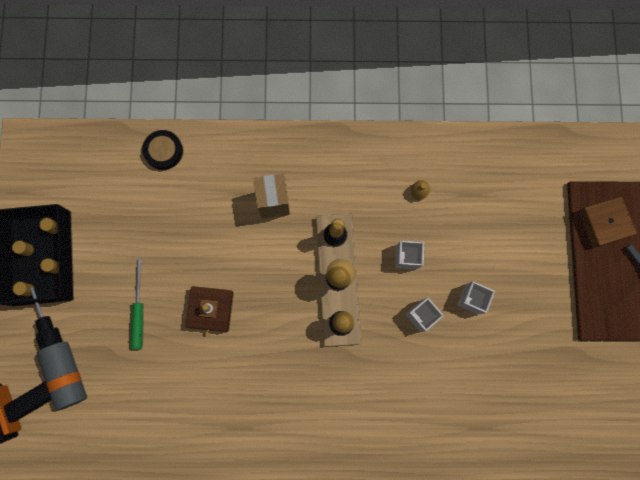

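View pics/scene0.png

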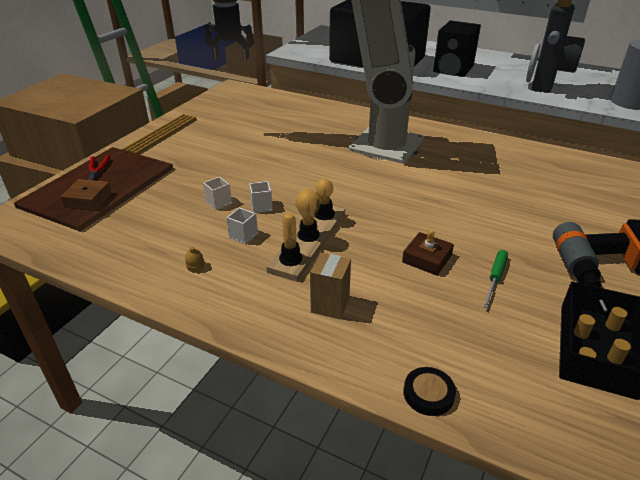

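The top view shows three white cups at about (410,255), (425,316) and (477,298). The robot's right is image right, so the one meant is (477,298). The strip is at (338,280), and the lamp is at (209,310) with its switch at (205,333). I'll confirm this with an enlarged crop.

```bash
cat > h.py <<'E'
import numpy as np,cv2
def cam(c):
    R=cv2.Rodrigues(np.array(c["rvec"],float))[0];K=np.array([[c["fx"],0,c["cx"]],[0,c["fy"],c["cy"]],[0,0,1.]])
    return K,R,np.array(c["tvec"],float).ravel()
def ray(c,p,z):   # pixels -> world at height z
    K,R,t=cam(c);p=np.atleast_2d(p).astype(float);C=-R.T@t
    d=(np.c_[p,np.ones(len(p))]@np.linalg.inv(K).T)@R
    return C+d*((z-C[2])/d[:,2])[:,None]
def proj(c,P):
    K,R,t=cam(c);q=(np.atleast_2d(P)@R.T+t)@K.T;return q[:,:2]/q[:,2:]
E
python3 - <<'E'
import pickle,cv2,numpy as np
from h import *
d=pickle.load(open("cams0.pkl","rb"));a=cv2.cvtColor(d["top"]["pixels"],cv2.COLOR_RGB2BGR);s=cv2.cvtColor(d["scene"]["pixels"],cv2.COLOR_RGB2BGR)
def crop(im,x,y,w,h,k):return cv2.resize(im[y:y+h,x:x+w],None,fx=k,fy=k,interpolation=cv2.INTER_CUBIC)
A=crop(a,390,230,110,110,3.6363637)[:400,:400];B=crop(a,180,280,60,60,6.6666667)[:400,:400]
cv2.imwrite("pics/crop1.png",np.hstack([A,B]))
for n,p,z in(("shade",(477,298),.05),("c2",(425,316),.05),("c3",(410,255),.05),("lamp",(209,310),.036),("big",(340,275),.13),("b1",(336,232),.06),("b3",(342,322),.1)):print(n,ray(d["top"],p,z).round(3))
E
```

```text
shade [[ 0.53  -0.277  0.05 ]]
c2 [[ 0.491 -0.164  0.05 ]]
c3 [[ 0.622 -0.135  0.05 ]]
lamp [[0.503 0.299 0.036]]
big [[0.569 0.021 0.13 ]]
b1 [[0.671 0.026 0.06 ]]
b3 [[0.476 0.016 0.1  ]]
```

View pics/crop1.png

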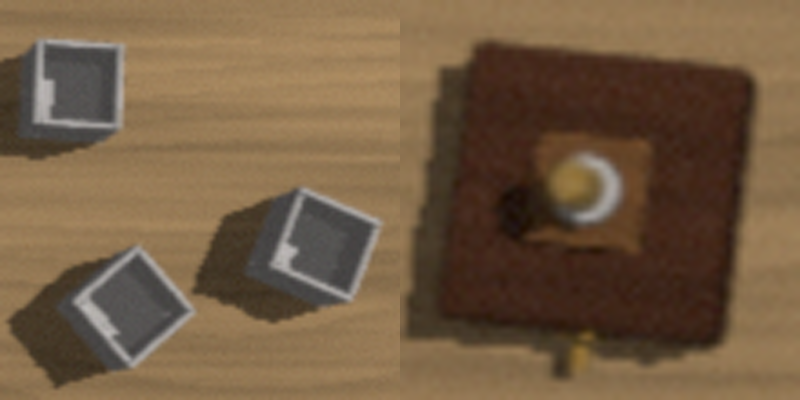

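The crop confirms the target as the right-hand cup: rim corners are at about (300,188), (380,222), (350,300) and (272,267) in crop pixels. The lamp block's top corners are at (485,42), (752,75), (722,347) and (440,318). The raised square is at (537,132), (655,142), (640,253) and (525,240). Next I'll fit the poses.

```bash
cat > fit.py <<'E'
from h import *
from scipy.optimize import least_squares
def fitsq(c,px,side,z):
    W=ray(c,px,z);m=W.mean(0);e=W[1]-W[0];y0=np.arctan2(e[1],e[0])
    s=np.array([[-1,-1],[1,-1],[1,1],[-1,1]])*side/2
    w=W[:,:2]-m[:2]
    if np.cross(w[0],w[1])<0: s=s*[1,-1]
    def f(p):
        C,S=np.cos(p[2]),np.sin(p[2]);q=s@np.array([[C,S],[-S,C]])+p[:2]
        return (proj(c,np.c_[q,np.full(4,z)])-px).ravel()
    r=least_squares(f,[m[0],m[1],y0]);p=r.x
    return p[:2],((np.degrees(p[2])+45)%90-45),np.sqrt(np.mean(r.fun**2))
E
python3 - <<'E' 2>/dev/null
import pickle
from fit import *
c=pickle.load(open("cams0.pkl","rb"))["top"]
f=lambda P,x,y,k,o=0:np.c_[[x+(u-o+.5)/k-.5 for u,v in P],[y+(v+.5)/k-.5 for u,v in P]]
S=f([(300,188),(380,222),(350,300),(272,267)],390,230,3.63636)
B=f([(485,42),(752,75),(722,347),(440,318)],180,280,6.66667,400)
Q=f([(537,132),(655,142),(640,253),(525,240)],180,280,6.66667,400)
C2=f([(138,247),(193,312),(130,368),(73,303)],390,230,3.63636)
for n,p,s,z in(("shade",S,.052,.062),("block",B,.09,.036),("seat",Q,.036,.042),("c2",C2,.052,.062)):print(n,fitsq(c,p,s,z))
print(ray(c,f([(578,352)],180,280,6.66667,400),.02))
E
```

```text
shade (array([ 0.53136937, -0.2788075 ]), np.float64(-22.787462009601114), np.float64(0.56365454539856))
block (array([0.5055038 , 0.29754976]), np.float64(-6.088107622230041), np.float64(0.42387508068637614))
seat (array([0.50609873, 0.3000191 ]), np.float64(-5.250489469177509), np.float64(0.32729470373014447))
c2 (array([ 0.49416202, -0.16498107]), np.float64(40.24082334500912), np.float64(0.5871341813458606))
[[0.45558159 0.30552743 0.02      ]]
```

```bash
cat > plan.py <<'E'
from workcell import bot
from h import *
from scipy.linalg import logm,expm
from scipy.spatial.transform import Rotation as Ro
def T(R,p): M=np.eye(4);M[:3,:3]=R;M[:3,3]=p;return M
def now():
    o=bot.get_obs();return T(Ro.from_quat(o["tool_rot"]).as_matrix(),o["eef_pos"]),o
def level(yaw,xup):  # tool level, heading yaw deg, tool x up(+1)/down(-1)
    y=np.radians(yaw);z=np.array([np.cos(y),np.sin(y),0]);x=np.array([0,0,float(xup)])
    return np.c_[x,np.cross(z,x),z]
def rows(G,n=None):  # straight line + slerp; print rows in tool axes
    M,o=now();w=Ro.from_matrix(M[:3,:3].T@G[:3,:3]).as_rotvec();d=G[:3,3]-M[:3,3]
    n=n or int(max(np.ceil(np.linalg.norm(np.degrees(w))/10.5),np.ceil(np.linalg.norm(d)/.05),1))
    print("n",n,"turn/row",np.degrees(w/n).round(2),"tot",np.degrees(w).round(1),"pos",M[:3,3].round(4),"q",o["joint_pos"].round(3),"t",round(o["clock"],2))
    for k in range(n):
        R=M[:3,:3]@Ro.from_rotvec(w*k/n).as_matrix();print((R.T@(d/n)).round(4).tolist())
E
python3 - <<'E'
from plan import *
for xup in(1,-1):
  R=level(-22.8,xup);rows(T(R,np.array([.5314,-.2788,.2])+.0147*R[:,2]))
E
python3 -m jog '[[[0,0,-0.01,0,0,5]]]' 0.066; python3 -c "
from workcell import bot;print(bot.get_obs()['joint_pos'])"
```

```text
n 10 turn/row [-3.1   8.61  3.08] tot [-31.   86.1  30.8] pos [ 0.1432 -0.4785  0.2305] q [-1.28   0.241  0.004  1.335 -0.     1.571] t 0.1
[0.0441, -0.0071, 0.0031]
[0.0427, -0.0097, 0.0091]
[0.0403, -0.0126, 0.0148]
[0.0369, -0.0156, 0.0198]
[0.0327, -0.0187, 0.0242]
[0.0277, -0.0217, 0.0276]
[0.0221, -0.0246, 0.0301]
[0.016, -0.0273, 0.0316]
[0.0097, -0.0297, 0.032]
[0.0033, -0.0318, 0.0313]
n 15 turn/row [-6.97 -2.5  -6.96] tot [-104.5  -37.6 -104.4] pos [ 0.1432 -0.4785  0.2305] q [-1.28   0.241  0.004  1.335 -0.     1.571] t 0.1
[0.0294, -0.0047, 0.002]
[0.0298, -0.0012, 0.0004]
[0.0297, 0.0024, -0.0009]
[0.0291, 0.0061, -0.0016]
[0.0281, 0.0098, -0.0019]
[0.0266, 0.0134, -0.0017]
[0.0247, 0.0167, -0.001]
[0.0225, 0.0196, 0.0002]
[0.02, 0.0221, 0.0018]
[0.0173, 0.024, 0.0038]
[0.0145, 0.0253, 0.0061]
[0.0117, 0.026, 0.0087]
[0.009, 0.026, 0.0114]
[0.0064, 0.0254, 0.0142]
[0.0041, 0.0242, 0.017]
clock: 0.22
eef_pos: [0.1429, -0.4776, 0.2393]
tool_rot: [0.995, 0.1, -0.0, -0.002]
ft_force: [-0.4, -0.8, 0.4]
grip_width: 0.0696
[-1.27999791e+00  2.38385855e-01  2.30435765e-02  1.36048667e+00
 -6.73377253e-06  1.66047943e+00]
```

```bash
python3 -m jog '[[[0.044,-0.007,0.003,-3,8.5,2.5],[0.043,-0.01,0.009,-3,8.5,2.5],[0.04,-0.013,0.015,-3,8.5,2.5],[0.037,-0.016,0.02,-3,8.5,2.5],[0.033,-0.019,0.024,-3,8.5,2.5],[0.028,-0.022,0.028,-3,8.5,2.5]]]'
python3 - <<'E'
from plan import *
R=level(-22.8,1);rows(T(R,np.array([.5314,-.2788,.2])+.0147*R[:,2]))
E
```

```text
clock: 0.98
eef_pos: [0.3835, -0.3851, 0.2206]
tool_rot: [0.899, -0.035, 0.424, 0.104]
ft_force: [0.3, -1.2, -0.5]
grip_width: 0.0657
n 4 turn/row [-2.58  9.35  3.34] tot [-10.3  37.4  13.4] pos [ 0.3835 -0.3851  0.2206] q [-1.121 -0.028 -0.735  0.16   0.626  2.336] t 0.97
[0.0224, -0.0315, 0.0282]
[0.0157, -0.0339, 0.0298]
[0.0088, -0.036, 0.0303]
[0.0017, -0.0376, 0.0295]
```

```bash
python3 -m jog '[[[0.022,-0.031,0.028,-2.6,9.3,3.3],[0.016,-0.034,0.03,-2.6,9.3,3.3],[0.009,-0.036,0.03,-2.6,9.3,3.3],[0.002,-0.038,0.03,-2.6,9.3,3.3],[0,0,0,0,0,0]]]'
python3 - <<'E'
from plan import *
R=level(-22.8,1);rows(T(R,np.array([.5314,-.2788,.2])+.0147*R[:,2]))
for n in("scene","wrist","top"):
    c=bot.camera(n);cv2.imwrite(f"pics/{n}1.png",cv2.cvtColor(c["pixels"],cv2.COLOR_RGB2BGR))
    import pickle;pickle.dump(c,open(f"{n}1.pkl","wb"))
a=cv2.imread("pics/scene1.png")[60:360,150:550];b=cv2.imread("pics/wrist1.png");t=cv2.imread("pics/top1.png")[180:480,300:640]
b=cv2.resize(b,(400,300));cv2.imwrite("pics/m1.png",np.vstack([np.hstack([a,b]),np.hstack([t,np.zeros((300,460,3),np.uint8)])]))
E
```

```text
clock: 1.6
eef_pos: [0.4769, -0.3561, 0.1816]
tool_rot: [0.818, -0.088, 0.554, 0.131]
ft_force: [-0.0, 1.5, -0.1]
grip_width: 0.066
n 3 turn/row [-1.52  6.8   2.58] tot [-4.6 20.4  7.7] pos [ 0.4769 -0.3561  0.1816] q [-0.896  0.311 -1.046 -0.94   0.516  2.8  ] t 1.6
[0.0142, -0.0285, 0.0104]
[0.0116, -0.0294, 0.0112]
[0.0089, -0.0301, 0.0116]
```

View pics/m1.png

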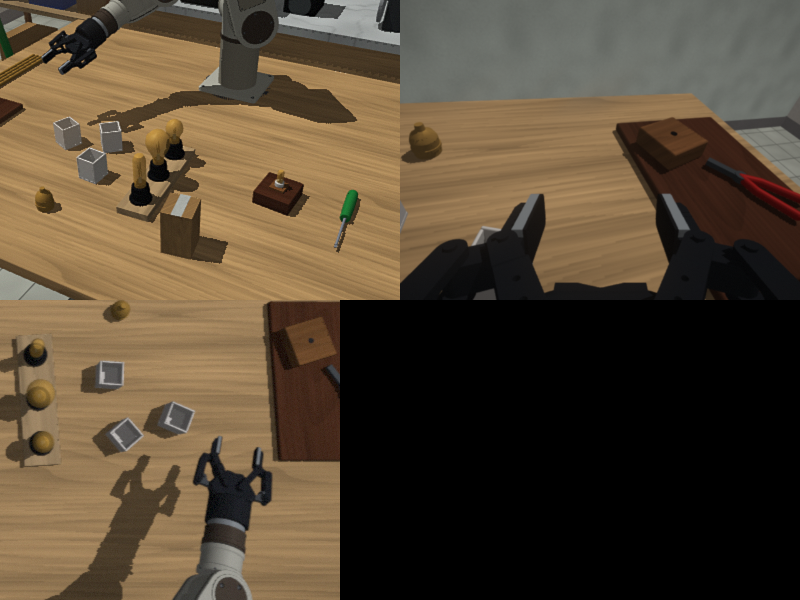

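The scene view shows the tool about 22° short of level, clear of the cups, with joint 3 near its limit (-1.05 against -1.09). I'll fit a quick kinematic model to check whether the level poses are reachable.

```bash
python3 -m jog '[[[0,0,0,0,3,0],[-0.02,0,0,0,0,0],[-0.02,0,0,0,0,0],[0,0,0,0,0,0]]]'
cat > kin.py <<'E'
from scipy.optimize import least_squares
from plan import *
D=[([-1.28000862,.241450342,.00374132891,1.33523347,0,1.5708],[.14317362,-.47839702,.23040085]),
([-1.28,.238385855,.0230435765,1.36048667,0,1.660],[.1429,-.4776,.2393]),
([-1.121,-.028,-.735,.16,.626,2.336],[.3835,-.3851,.2206]),
([-.896,.311,-1.046,-.94,.516,2.8],[.4769,-.3561,.1816]),
([-.8781,.4009,-1.0604,-.9561,.5002,2.827],[np.nan]*3)]
Ry=lambda a:Ro.from_euler('y',a).as_matrix();Rz=lambda a:Ro.from_euler('z',a).as_matrix()
def fk(q,m):
    r0,z0,L1,a1,L2,a2,L3,L4=m
    p=np.array([r0,0,z0])+Ry(q[1]+a1)@[0,0,L1]+Ry(q[1]-q[2]+a2)@[L2,0,0]
    W=Ry(q[1]-q[2]+q[3]);p4=p
    R=W@Rz(q[4]);p=p+W@[L3,0,0]+R@[L4,0,0]
    B=Rz(q[0]);return B@p,B@R[:,0],B@p4
def fit(D):
    f=lambda m:np.r_[np.concatenate([fk(q,m)[0]-p for q,p in D]),(np.array(m)-[.03,.15,.3,0,.3,0,.08,.2])*.002]
    return least_squares(f,[.03,.15,.3,0,.3,0,.08,.2])
E
python3 - <<'E'
from kin import *
M,o=now();D[4]=(list(o["joint_pos"]),o["eef_pos"]);print(D[4])
s=fit(D);print(s.x.round(3),np.abs(s.fun[:15]).max());m=s.x
print(fk(D[4][0],m)[1],M[:3,2])
for z in(.2,.12,.05):
  for yaw,g in((-22.8,[.5314,-.2788]),(-6,[.5055,.2985])):
    h=np.r_[np.cos(np.radians(yaw)),np.sin(np.radians(yaw)),0];t=np.r_[g,z]+.0147*h
    r=least_squares(lambda q:np.r_[fk(q,m)[0]-t,.2*(fk(q,m)[1]-h)],[np.arctan2(g[1],g[0]),.3,-.9,-1,0])
    print(z,yaw,r.x.round(3),r.cost)
E
```

```text
clock: 2.25
eef_pos: [0.4673, -0.3705, 0.1605]
tool_rot: [0.798, -0.081, 0.581, 0.142]
ft_force: [0.4, 0.1, -0.1]
grip_width: 0.0659
([np.float64(-0.95506734321502), np.float64(0.5019135104029716), np.float64(-1.0845979298234887), np.float64(-1.2372756892666565), np.float64(0.5847172875646119), np.float64(2.803731728583847)], array([ 0.46732001, -0.37048836,  0.16045099]))
[-0.001  0.24   0.495 -0.001  0.392 -0.02   0.102  0.304] 0.00011308722369240964
[ 0.90312845 -0.32084914 -0.28533284] [ 0.90312845 -0.32084914 -0.28533284]
0.2 -22.8 [-0.562  0.889 -1.156 -2.045  0.164] 1.4158047106804286e-22
0.2 -6 [ 0.985  0.793 -0.949 -1.742 -1.09 ] 2.150887438402211e-23
0.12 -22.8 [-0.562  1.191 -1.083 -2.274  0.164] 1.9955715711762785e-31
0.12 -6 [ 0.985  1.047 -0.895 -1.942 -1.09 ] 3.184202253857189e-17
0.05 -22.8 [-0.562  1.39  -0.977 -2.367  0.164] 2.1056068053765087e-23
0.05 -6 [ 0.985  1.241 -0.812 -2.053 -1.09 ] 1.0135189900113368e-25
```

```bash
cat >> kin.py <<'E'
Q5=([-0.95506734321502,.5019135104029716,-1.0845979298234887,-1.2372756892666565,.5847172875646119,2.8037],[.46732001,-.37048836,.16045099])
m=fit(D[:4]+[Q5]).x
LO=np.array([-2.72,-1.05,-1.09,-1.99,-1.42,-3.14]);HI=np.array([2.72,1.87,1.28,2.15,1.44,3.14])
def fkT(q):
    p,_,_=fk(q,m);R=Rz(q[0])@Ry(q[1]-q[2]+q[3])@Rz(q[4])
    return p,np.c_[-R[:,2],R[:,1],R[:,0]]@Rz(q[5])
def ik(p,R):
    best=None
    for q0 in([0,.3,-.5,.5,0,1.5],[0,.8,-.9,-1.5,0,3],[0,.8,-.9,-1.5,0,0],[0,.3,-.5,1,0,0],[0,.3,-.5,1,0,3],[0,.3,-.5,.5,0,-1.5]):
        q0=np.array(q0,float);q0[0]=np.arctan2(p[1],p[0])
        def f(q):
            P,G=fkT(q);return np.r_[P-p,.2*Ro.from_matrix(G.T@R).as_rotvec()]
        r=least_squares(f,q0,bounds=(LO,HI))
        k=np.minimum(r.x-LO,HI-r.x)[:5].min()
        if r.cost<1e-7 and (best is None or k>best[1]):best=(r.x,k)
    return best
def tilt(yaw,e,xup):  # tool pointing e deg below level, heading yaw; x along upper(+1)/lower(-1)
    y,e=np.radians([yaw,e]);f=np.array([np.cos(y),np.sin(y),0]);u=np.array([0,0,1.])
    z=np.cos(e)*f-np.sin(e)*u;x=xup*(np.sin(e)*f+np.cos(e)*u);return np.c_[x,np.cross(z,x),z]
GO=.0187
E
cat > s.py <<'E'
from kin import *
def show(n,b):print(n,None if b is None else (b[0].round(2).tolist(),round(b[1],2)))
S=np.array([.5314,-.2788,0]);L=np.array([.5055,.2985,0]);hy=lambda y:np.r_[np.cos(np.radians(y)),np.sin(np.radians(y)),0]
for e in(40,50,60):
  for xu in(1,-1):
    R=tilt(-22.8,e,xu);show(("pick",e,xu),ik(S+[0,0,.042]-.006*hy(-22.8)+GO*R[:,2],R))
for e2 in(15,20,25,30):
  for xu in(1,-1):
    R=tilt(-6,e2,xu);show(("fin",e2,xu),ik(L+[0,0,.08]+GO*R[:,2],R))
for x,y in((.45,-.35),(.4,-.4),(.42,-.28),(.5,-.42),(.35,-.3),(.4,0-.15)):
  for dy in(-30,0,30):
    f=np.degrees(np.arctan2(y,x))+dy
    for e,xu in((50,1),(50,-1),(40,1),(40,-1)):
      R=tilt(f,e,xu);b=ik(np.array([x,y,.032])+GO*R[:,2],R)
      if b and b[1]>.05:show(("lay",x,y,dy,e,xu),b)
    for e,xu in((70,1),(70,-1),(60,1),(60,-1)):
      R=tilt(f+180,e,xu);b=ik(np.array([x,y,.03])+GO*R[:,2],R)
      if b and b[1]>.05:show(("re",x,y,dy,e,xu),b)
E
python3 s.py
```

```text
('pick', 40, 1) ([-0.53, 0.49, -0.93, -0.71, 0.1, 3.05], np.float64(0.16))
('pick', 40, -1) ([-0.53, 0.49, -0.93, -0.71, 0.1, -0.09], np.float64(0.16))
('pick', 50, 1) ([-0.52, 0.39, -0.78, -0.3, 0.08, 3.05], np.float64(0.31))
('pick', 50, -1) ([-0.52, 0.39, -0.78, -0.3, 0.08, -0.1], np.float64(0.31))
('pick', 60, 1) ([-0.51, 0.37, -0.62, 0.06, 0.06, 3.04], np.float64(0.47))
('pick', 60, -1) ([-0.51, 0.37, -0.62, 0.06, 0.06, -0.1], np.float64(0.47))
('fin', 15, 1) ([0.95, 0.78, -0.9, -1.18, -1.0, -2.71], np.float64(0.19))
('fin', 15, -1) ([0.95, 0.78, -0.9, -1.18, -1.0, 0.43], np.float64(0.19))
('fin', 20, 1) ([0.94, 0.67, -0.88, -0.92, -0.95, -2.61], np.float64(0.21))
('fin', 20, -1) ([0.94, 0.67, -0.88, -0.92, -0.95, 0.53], np.float64(0.21))
('fin', 25, 1) ([0.92, 0.58, -0.85, -0.69, -0.88, -2.54], np.float64(0.24))
('fin', 25, -1) ([0.92, 0.58, -0.85, -0.69, -0.88, 0.61], np.float64(0.24))
('fin', 30, 1) ([0.89, 0.5, -0.81, -0.49, -0.82, -2.48], np.float64(0.28))
('fin', 30, -1) ([0.89, 0.5, -0.81, -0.49, -0.82, 0.66], np.float64(0.28))
('lay', 0.45, -0.35, -30, 50, 1) ([-0.44, 0.
[... 10214 characters left out ...]
 -0.15, 0, 70, 1) ([-0.36, 0.57, -0.18, 1.17, 0.0, 0.0], np.float64(0.91))
('re', 0.4, -0.15, 0, 70, -1) ([-0.36, 0.57, -0.18, 1.17, 0.0, 3.14], np.float64(0.91))
('re', 0.4, -0.15, 0, 60, 1) ([-0.36, 0.71, -0.01, 1.38, -0.0, 0.0], np.float64(0.77))
('re', 0.4, -0.15, 0, 60, -1) ([-0.36, 0.71, -0.01, 1.38, 0.0, 3.14], np.float64(0.77))
('re', 0.4, -0.15, 30, 70, 1) ([-0.26, 0.55, -0.22, 1.12, -0.14, -0.41], np.float64(0.87))
('re', 0.4, -0.15, 30, 70, -1) ([-0.26, 0.55, -0.22, 1.12, -0.14, 2.74], np.float64(0.87))
('re', 0.4, -0.15, 30, 60, 1) ([-0.23, 0.68, -0.07, 1.32, -0.19, -0.35], np.float64(0.83))
('re', 0.4, -0.15, 30, 60, -1) ([-0.23, 0.68, -0.07, 1.32, -0.19, 2.8], np.float64(0.83))
```

Holding the tool level at the pick is out of joint range (it needs j4 of about -2.4). A single grasp can only flip the shade if the tool is level, so I'll regrasp:
- **Pick:** take the shade at 45°, roll it, and lay it gently on its side with the mouth toward the robot.
- **Regrasp:** grip it from above, leaning back 25°.
- **Turn:** pitch up 90°, which leaves it mouth-down with the tool at 25°.

```bash
cat > goals.py <<'E'
from kin import *
hy=lambda y:np.r_[np.cos(np.radians(y)),np.sin(np.radians(y)),0]
S=np.array([.5314,-.2788,0])
def pick(back=0,dz=0):
    R=tilt(-22.8,45,1);return T(R,S+[0,0,.042+dz]-.004*hy(-22.8)+(GO-back)*R[:,2])
E
python3 -c "
from goals import *
rows(pick(.09))"
```

```text
n 3 turn/row [-0.28 -9.52  3.17] tot [ -0.8 -28.6   9.5] pos [ 0.4673 -0.3705  0.1605] q [-0.955  0.502 -1.085 -1.237  0.585  2.804] t 2.25
[-0.0187, -0.04, -0.0014]
[-0.0209, -0.0389, 0.0017]
[-0.0224, -0.0377, 0.0051]
```

```bash
python3 -m jog '[[[-0.015,-0.03,-0.001,-0.3,-7.1,2.4],[-0.015,-0.03,0,-0.3,-7.1,2.4],[-0.015,-0.03,0.003,-0.3,-7.1,2.4],[-0.017,-0.028,0.004,-0.3,-7.1,2.4],[0,0,0,0,0,0]]]' 0.072; python3 -c "
from goals import *
rows(pick(.09),1)"
```

```text
clock: 2.88
eef_pos: [0.4829, -0.258, 0.1031]
tool_rot: [0.904, -0.189, 0.376, 0.081]
ft_force: [0.6, -0.1, 0.8]
grip_width: 0.0717
n 1 turn/row [ 0.83 -0.18 -0.45] tot [ 0.8 -0.2 -0.5] pos [ 0.4829 -0.258   0.1031] q [-0.537  0.139 -0.936 -0.289  0.084  3.051] t 2.88
[-0.0088, 0.0004, 0.0064]
```

Now I'll check with the wrist camera before advancing.

```bash
python3 -m jog '[[[-0.009,0.0,0.006,0.8,-0.2,-0.5],[0,0,0,0,0,0]]]'
python3 - <<'E'
from goals import *
rows(pick(0),1)
im=[cv2.resize(cv2.cvtColor(bot.camera(n)["pixels"],cv2.COLOR_RGB2BGR)[s],(400,400)) for n,s in(("wrist",np.s_[0:480,80:560]),("top",np.s_[200:400,360:560]))]
cv2.imwrite("pics/m2.png",np.hstack(im))
E
```

```text
clock: 3.12
eef_pos: [0.4807, -0.2586, 0.0945]
tool_rot: [0.905, -0.182, 0.378, 0.077]
ft_force: [0.4, 0.1, -0.6]
grip_width: 0.072
n 1 turn/row [ 0.08 -0.35  0.1 ] tot [ 0.1 -0.4  0.1] pos [ 0.4807 -0.2586  0.0945] q [-0.555  0.163 -0.952 -0.33   0.11   3.029] t 3.12
[-0.0019, -0.0011, 0.0916]
```

View pics/m2.png

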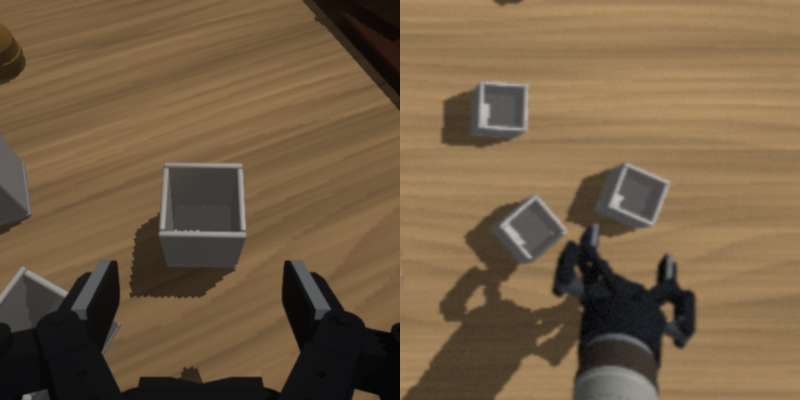

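The target is centred between the fingers in the wrist view, at about x=203 of 400, and square to the jaws. The neighbouring cup at lower left is clear, so I'll advance and close.

```bash
python3 -m jog '[[[-0.0005,-0.0003,0.025,0,0,0],[-0.0005,-0.0003,0.025,0,0,0],[-0.0005,-0.0003,0.025,0,0,0],[0,0,0.016,0,0,0],[0,0,0,0,0,0]]]'; python3 -c "
from goals import *
rows(pick(0),1)"
```

```text
clock: 3.85
eef_pos: [0.5382, -0.2878, 0.0247]
tool_rot: [0.904, -0.186, 0.376, 0.078]
ft_force: [-0.1, -0.3, 0.1]
grip_width: 0.072
n 1 turn/row [ 0.41 -0.21 -0.24] tot [ 0.4 -0.2 -0.2] pos [ 0.5382 -0.2878  0.0247] q [-0.536  0.447 -0.857 -0.518  0.091  3.048] t 3.85
[0.0025, -0.0057, -0.0033]
```

```bash
python3 -m jog '[[[0.002,-0.0055,-0.002,0.4,-0.2,-0.2],[0,0,0,0,0,0]]]'; python3 -c "
from goals import *
rows(pick(0),1)"
```

```text
clock: 4.1
eef_pos: [0.539, -0.2827, 0.0272]
tool_rot: [0.906, -0.184, 0.374, 0.075]
ft_force: [-0.2, -0.1, -0.8]
grip_width: 0.072
n 1 turn/row [ 0.03  0.09 -0.09] tot [ 0.   0.1 -0.1] pos [ 0.539  -0.2827  0.0272] q [-0.529  0.435 -0.855 -0.498  0.092  3.05 ] t 4.1
[0.0016, -0.0006, -0.0006]
```

```bash
python3 -m jog '[[[0.001,-0.0005,0,0,0,0],[0,0,0,0,0,0],[0,0,0,0,0,0],[0,0,0,0,0,0],[0,0,0,0,0,0],[0,0,0,0,0,0]]]' 0.045
python3 - <<'E'
from goals import *
import pickle
M,o=now();print(M.round(4).tolist(),o["ft_force"]);pickle.dump(M,open("Mpick.pkl","wb"))
E
```

```text
clock: 4.85
eef_pos: [0.5392, -0.2822, 0.029]
tool_rot: [0.906, -0.183, 0.375, 0.076]
ft_force: [-0.6, 0.1, -0.7]
grip_width: 0.0513
[[0.6519, -0.3891, 0.6509, 0.5392], [-0.2756, -0.9212, -0.2746, -0.2822], [0.7064, -0.0003, -0.7078, 0.029], [0.0, 0.0, 0.0, 1.0]] [-0.58130992  0.10668194 -0.71788286]
```

```bash
python3 -m jog '[[[0.01,0,-0.01,0,0,0],[0.02,0,-0.02,0,0,0],[0.03,0,-0.03,0,0,0],[0.03,0,-0.03,0,0,0],[0.02,0,-0.02,0,0,0],[0,0,0,0,0,0]]]'
cat >> goals.py <<'E'
import pickle
def shade_in_tool():
    M=pickle.load(open("Mpick.pkl","rb"));t=M[:3,2];y=np.degrees(np.arctan2(t[1],t[0]));f=hy(y);l=np.cross([0,0,1],f)
    p=S+l*(l@(M[:3,3]-S));p[2]=0
    return np.linalg.inv(M)@T(np.c_[f,l,[0,0,1]],p)
def lay(dz=0,c=(.46,-.36),yaw=-38):
    f=hy(yaw);x=np.array([0,0,-1.]);z=-f
    return T(np.c_[x,np.cross(z,x),z],np.r_[c,.026+dz]+.031*f)@np.linalg.inv(shade_in_tool())
E
python3 - <<'E'
from goals import *
for dz in(.15,0):
  G=lay(dz);b=ik(G[:3,3],G[:3,:3]);print(b,G[2,3])
rows(lay(.15))
print(now()[1]["ft_force"],now()[1]["grip_width"])
E
```

```text
clock: 5.6
eef_pos: [0.5366, -0.2805, 0.184]
tool_rot: [0.908, -0.184, 0.37, 0.074]
ft_force: [0.4, 0.0, -2.5]
grip_width: 0.0515
(array([-6.64517238e-01,  5.18868290e-02, -7.64113341e-01, -3.15464401e-02,
        9.14530982e-04, -4.17646779e-04]), np.float64(0.3258866586812066)) 0.16747123176414574
(array([-6.64517238e-01,  4.46530142e-01, -9.22146860e-01, -5.84223230e-01,
        9.14530984e-04, -4.17646809e-04]), np.float64(0.16785313978705618)) 0.017471231764145757
n 17 turn/row [-0.07 -0.93 -9.92] tot [  -1.1  -15.8 -168.6] pos [ 0.5366 -0.2805  0.184 ] q [-0.527  0.062 -0.681  0.059  0.09   3.051] t 5.6
[-0.0023, 0.0061, -0.0009]
[-0.0033, 0.0056, -0.0008]
[-0.0042, 0.005, -0.0007]
[-0.005, 0.0042, -0.0007]
[-0.0057, 0.0032, -0.0006]
[-0.0062, 0.0022, -0.0005]
[-0.0065, 0.0011, -0.0004]
[-0.0066, -0.0, -0.0003]
[-0.0065, -0.0011, -0.0002]
[-0.0062, -0.0022, -0.0001]
[-0.0057, -0.0033, 0.0]
[-0.005, -0.0042, 0.0001]
[-0.0042, -0.005, 0.0002]
[-0.0033, -0.0057, 0.0002]
[-0.0023, -0.0061, 0.0003]
[-0.0012, -0.0064, 0.0003]
[-0.0001, -0.0065, 0.0003]
[ 0.42854773  0.01946856 -2.47314105] 0.05153449094251998
```

```bash
python3 -m jog '[[[0,0,0,0,-1,-5],[0,0,0,0,-1,-10],[0,0,0,0,-1,-10],[0,0,0,0,-1,-10],[0,0,0,0,-1,-10],[0,0,0,0,-1,-10],[0,0,0,0,-1,-10],[0,0,0,0,-1,-10],[0,0,0,0,-1,-10],[0,0,0,0,-1,-10],[0,0,0,0,-1,-10],[0,0,0,0,-1,-10]]]'
python3 - <<'E'
from goals import *
rows(lay(.15))
print(now()[1]["ft_force"],now()[1]["grip_width"])
E
```

```text
clock: 7.1
eef_pos: [0.5181, -0.2709, 0.1443]
tool_rot: [0.654, 0.69, 0.036, 0.308]
ft_force: [-0.3, -0.9, -2.1]
grip_width: 0.0514
n 5 turn/row [-0.63 -1.74 -9.82] tot [ -3.2  -8.7 -49.1] pos [ 0.5181 -0.2709  0.1443] q [-0.412  0.115 -0.627  0.211 -0.135  1.062] t 7.1
[-0.019, -0.0104, -0.0027]
[-0.017, -0.0135, -0.0023]
[-0.0145, -0.0162, -0.002]
[-0.0116, -0.0184, -0.0018]
[-0.0083, -0.0201, -0.0017]
[-0.2525699  -0.94601892 -2.09906834] 0.051362433273702525
```

```bash
python3 -m jog '[[[-0.019,-0.01,-0.004,-0.6,-1.7,-9.8],[-0.017,-0.013,-0.004,-0.6,-1.7,-9.8],[-0.015,-0.016,-0.004,-0.6,-1.7,-9.8],[-0.012,-0.018,-0.004,-0.6,-1.7,-9.8],[-0.008,-0.02,-0.004,-0.6,-1.7,-9.8],[0,0,0,0,0,0]]]'
python3 - <<'E'
from goals import *
rows(lay(.1))
im=cv2.cvtColor(bot.camera("scene")["pixels"],cv2.COLOR_RGB2BGR)[60:320,100:400];cv2.imwrite("pics/m3.png",cv2.resize(im,None,fx=2,fy=2))
E
```

```text
clock: 7.85
eef_pos: [0.4494, -0.353, 0.157]
tool_rot: [0.289, 0.884, -0.125, 0.347]
ft_force: [-0.4, 0.6, -1.7]
grip_width: 0.0513
n 1 turn/row [ 0.06 -1.81  1.77] tot [ 0.1 -1.8  1.8] pos [ 0.4494 -0.353   0.157 ] q [-0.668  0.045 -0.779 -0.007  0.004 -0.034] t 7.85
[0.0164, 0.0015, 0.0388]
```

View pics/m3.png

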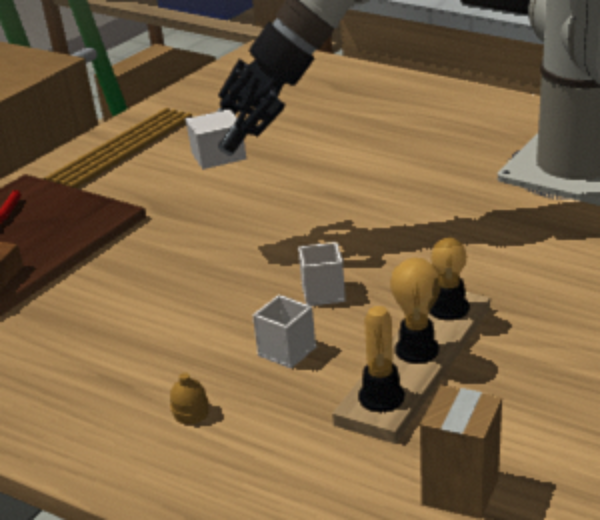

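The shade is held on its side with the closed end outward, at crop pixel (215,140), and looks level. I'll lower it.

```bash
python3 -m jog '[[[0.02,0.001,0.025,0,-0.9,0.9],[0.02,0.001,0.025,0,-0.9,0.9],[0.018,0,0.025,0,0,0],[0.016,0,0.022,0,0,0],[0,0,0,0,0,0]]]'
python3 - <<'E'
from goals import *
rows(lay(.002),1)
E
```

```text
clock: 8.52
eef_pos: [0.4649, -0.3563, 0.0287]
tool_rot: [0.304, 0.873, -0.119, 0.361]
ft_force: [0.6, 0.5, -1.9]
grip_width: 0.0517
n 1 turn/row [ 0.4  -0.36 -0.55] tot [ 0.4 -0.4 -0.6] pos [ 0.4649 -0.3563  0.0287] q [-0.654  0.408 -0.911 -0.528  0.001  0.017] t 8.53
[0.0062, -0.0061, 0.0068]
```

```bash
python3 -m jog '[[[0.003,-0.003,0.003,0.4,-0.4,-0.6],[0.002,-0.002,0.002,0,0,0],[0,0,0,0,0,0]]]'
python3 - <<'E'
from goals import *
rows(lay(.0),1)
E
```

```text
clock: 8.9
eef_pos: [0.4634, -0.3604, 0.0236]
tool_rot: [0.3, 0.873, -0.125, 0.364]
ft_force: [0.0, -0.2, -1.3]
grip_width: 0.0513
n 1 turn/row [0.04 0.27 0.05] tot [0.  0.3 0. ] pos [ 0.4634 -0.3604  0.0236] q [-0.66   0.432 -0.921 -0.573 -0.001  0.002] t 8.9
[0.0051, -0.0018, 0.0036]
```

```bash
for i in 1 2; do python3 -m jog '[[[0.0015,0,0.0015,0,0.1,0],[0,0,0,0,0,0]]]'|grep -v grip; done
python3 - <<'E'
from goals import *
rows(lay(.0),1)
E
```

```text
clock: 9.15
eef_pos: [0.464, -0.3611, 0.0232]
tool_rot: [0.3, 0.872, -0.125, 0.365]
ft_force: [0.5, 0.2, -2.2]
clock: 9.4
eef_pos: [0.4642, -0.3614, 0.0216]
tool_rot: [0.3, 0.872, -0.125, 0.365]
ft_force: [-0.5, 0.4, -2.0]
n 1 turn/row [0.02 0.3  0.01] tot [0.  0.3 0. ] pos [ 0.4642 -0.3614  0.0216] q [-0.661  0.44  -0.919 -0.58  -0.001  0.002] t 9.4
[0.0045, -0.0015, 0.0013]
```

```bash
for i in 1 2 3; do python3 -m jog '[[[0.002,0,0.001,0,0.2,0],[0,0,0,0,0,0]]]'|egrep 'eef|force'; done
python3 - <<'E'
from goals import *
rows(lay(.0),1)
E
```

```text
eef_pos: [0.4636, -0.3609, 0.0192]
ft_force: [0.3, -0.3, -2.3]
eef_pos: [0.4634, -0.3607, 0.0175]
ft_force: [-0.6, 0.3, -1.9]
eef_pos: [0.4638, -0.3611, 0.0178]
ft_force: [0.1, -0.1, -2.3]
n 1 turn/row [ 0.03  0.05 -0.  ] tot [ 0.   0.1 -0. ] pos [ 0.4638 -0.3611  0.0178] q [-0.661  0.449 -0.919 -0.584 -0.001  0.002] t 10.15
[0.0014, -0.0015, -0.001]
```

```bash
for i in 1 2 3; do python3 -m jog '[[[0.0012,0,0.0012,0,0,0],[0,0,0,0,0,0]]]'|egrep 'eef|force'; done
```

```text
eef_pos: [0.4645, -0.3616, 0.0177]
ft_force: [0.1, -0.6, -2.9]
eef_pos: [0.4651, -0.362, 0.0178]
ft_force: [-1.1, 0.2, -2.1]
eef_pos: [0.4657, -0.3625, 0.0179]
ft_force: [-0.1, 1.0, -1.3]
```

```bash
for i in 1 2; do python3 -m jog '[[[0.002,0,0.0015,0,0,0],[0.002,0,0.0015,0,0,0],[0,0,0,0,0,0]]]'|egrep 'eef|force|rot'; done
```

```text
eef_pos: [0.4672, -0.3637, 0.0182]
tool_rot: [0.299, 0.869, -0.128, 0.373]
ft_force: [0.3, -0.5, -1.6]
eef_pos: [0.4688, -0.3649, 0.0182]
tool_rot: [0.298, 0.866, -0.13, 0.378]
ft_force: [-0.2, 0.7, -1.7]
```

Run:
```python
from goals import *
o=now()[1];print(o["joint_pos"].round(3),o["ft_force"],o["ft_torque"],o["tau"].round(1))
rows(lay(.0),1)
a=cv2.cvtColor(bot.camera("scene")["pixels"],cv2.COLOR_RGB2BGR)[80:200,140:300];b=cv2.cvtColor(bot.camera("wrist")["pixels"],cv2.COLOR_RGB2BGR)
cv2.imwrite("pics/m4.png",np.hstack([cv2.resize(a,(400,300)),cv2.resize(b,(400,300))]))
```

```text
[-0.661  0.479 -0.933 -0.664 -0.001  0.002] [-0.22498556  0.68775754 -1.72460894] [ 0.65230605  0.78058121 -0.00788199] [ -0.  -34.6  10.8  -6.2  -0.   -0. ]
n 1 turn/row [0.02 2.12 0.01] tot [0.  2.1 0. ] pos [ 0.4688 -0.3649  0.0182] q [-0.661  0.479 -0.933 -0.664 -0.001  0.002] t 11.65
[0.006, -0.0015, -0.0054]
```

View pics/m4.png

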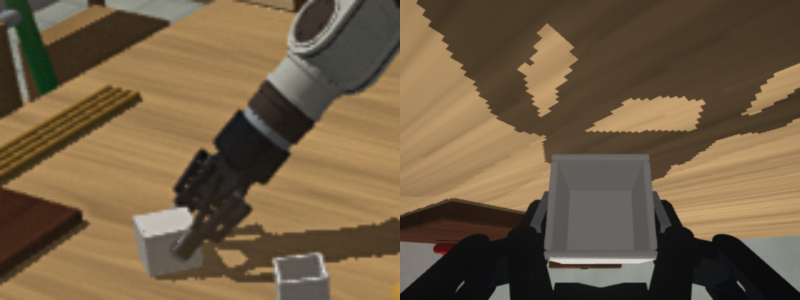

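```bash
python3 -m jog '[[[0,0,0,0,1,0],[0,0,0,0,1,0],[0,0,0,0,0,0]]]'|egrep 'eef|force|rot';python3 - <<'E'
from goals import *
o=now()[1];print(o["ft_force"],o["ft_torque"],o["tau"].round(1))
rows(lay(.0),1)
E
```

```text
eef_pos: [0.4699, -0.3658, 0.0184]
tool_rot: [0.301, 0.873, -0.125, 0.364]
ft_force: [-1.0, 2.1, 2.0]
[-0.98467018  2.13354943  1.95485282] [ 0.40130851  0.44797336 -0.01087381] [  0.  -32.9  11.8  -5.1  -0.   -0. ]
n 1 turn/row [0.02 0.19 0.  ] tot [0.  0.2 0. ] pos [ 0.4699 -0.3658  0.0184] q [-0.661  0.454 -0.901 -0.574 -0.001  0.002] t 12.12
[0.0073, -0.0015, -0.006]
```

Contact is confirmed (about +4 N relative to hanging) with the pitch right, so I'll release and back off.

```bash
python3 - <<'E'
from goals import *
pickle.dump(now()[0],open("Mlay.pkl","wb"))
E
python3 -m jog '[[[0,0,0,0,0,0],[0,0,0,0,0,0],[0,0,0,0,0,0],[0,0,0,0,0,0]]]' 0.072; python3 -m jog '[[[0,0,-0.03,0,0,0],[0,0,-0.04,0,0,0],[0,0,-0.05,0,0,0],[0,0,-0.05,0,0,0],[0,0,-0.02,0,0,0],[0,0,0,0,0,0]]]'
python3 - <<'E'
from goals import *
M=pickle.load(open("Mlay.pkl","rb"))
Ts=M@shade_in_tool();print(Ts.round(4).tolist(),"centre",(Ts[:3,3]+.031*Ts[:3,2]).round(4))
c=bot.camera("top");pickle.dump(c,open("top2.pkl","wb"))
ctr=(Ts[:3,3]+.031*Ts[:3,2]);u=proj(c,ctr)[0].astype(int);print(u)
im=cv2.cvtColor(c["pixels"],cv2.COLOR_RGB2BGR)[u[1]-30:u[1]+30,u[0]-40:u[0]+40]
cv2.imwrite("pics/m5.png",cv2.resize(im,None,fx=10,fy=10,interpolation=cv2.INTER_CUBIC));print("off",u-[40,30])
E
```

```text
clock: 12.62
eef_pos: [0.4695, -0.3655, 0.0167]
tool_rot: [0.301, 0.873, -0.125, 0.363]
ft_force: [0.1, -0.2, -0.5]
grip_width: 0.0717
clock: 13.38
eef_pos: [0.3606, -0.2806, 0.1535]
tool_rot: [0.301, 0.873, -0.125, 0.363]
ft_force: [-0.8, -0.7, -0.1]
grip_width: 0.0722
[[0.0028, -0.6154, -0.7882, 0.4928], [-0.0018, -0.7882, 0.6154, -0.3837], [-1.0, -0.0002, -0.0033, 0.027], [0.0, 0.0, 0.0, 1.0]] centre [ 0.4683 -0.3646  0.0269]
[515 327]
off [475 297]
```

View pics/m5.png

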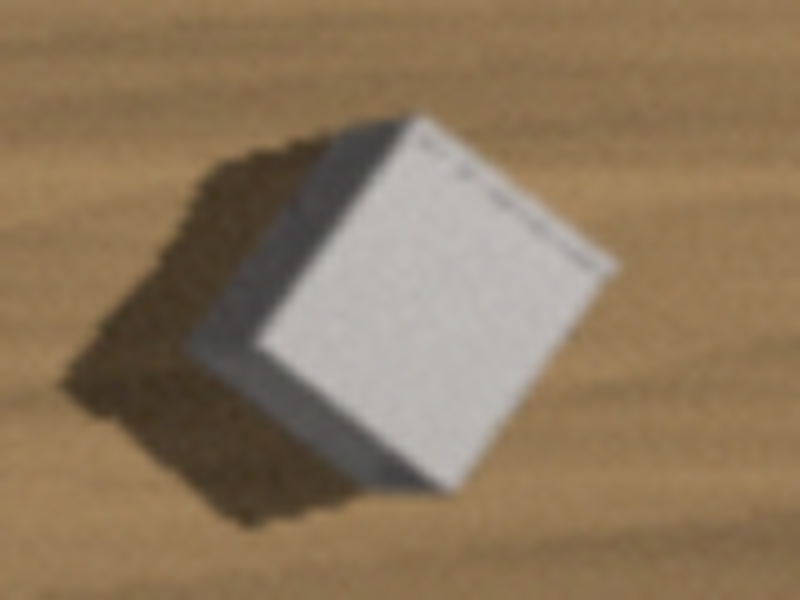

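The shade lies stably on its side. Its top-face corners are at crop (418,115), (620,265), (455,492) and (255,345), with the mouth edge at lower left facing the robot. Next I'll compute its pose and the regrasp.

```bash
cat >> goals.py <<'E'
def laid():
    c=pickle.load(open("top2.pkl","rb"))
    px=np.array([(418,115),(620,265),(455,492),(255,345)],float);px=np.c_[475+(px[:,0]+.5)/10-.5,297+(px[:,1]+.5)/10-.5]
    W=ray(c,px,.052);a=W[3]-W[0]+W[2]-W[1];b=W[0]-W[3]+0;return W.mean(0)[:2],np.degrees(np.arctan2(a[1],a[0])),W
E
python3 - <<'E'
from goals import *
c,y,W=laid();print(c,y,y-180,[np.linalg.norm(W[i]-W[i-1]).round(4) for i in range(4)])
d=W[1]-W[0]+W[2]-W[3];print(np.degrees(np.arctan2(d[1],d[0])))
E
```

```text
[ 0.46828853 -0.3624471 ] 142.0089763314931 -37.9910236685069 [np.float64(0.0616), np.float64(0.0523), np.float64(0.0611), np.float64(0.0512)]
-127.08874626191025
```

```bash
cat >> goals.py <<'E'
CL=np.array([.4683,-.3635])
def re(back=0,e=65):
    R=tilt(142,e,1);return T(R,np.r_[CL,.030]+(GO-back)*R[:,2])
E
python3 - <<'E'
from goals import *
for b in(.16,0):print(ik(re(b)[:3,3],re(b)[:3,:3]))
rows(re(.16))
E
```

```text
(array([-6.60827317e-01,  1.07730997e+00,  1.18690749e+00,  2.11672490e+00,
        1.01335298e-03,  2.17314487e-03]), np.float64(0.03327510018999069))
(array([-6.60599995e-01,  9.31190808e-01,  5.04554387e-01,  1.58049088e+00,
        1.10942275e-03,  2.37916799e-03]), np.float64(0.569509120721855))
n 7 turn/row [ 0.   10.01 -0.  ] tot [ 0.  70.1 -0. ] pos [ 0.3608 -0.2807  0.1529] q [-0.66  -0.199 -1.037 -0.055 -0.002  0.003] t 13.43
[-0.0202, 0.0001, 0.0192]
[-0.0233, 0.0001, 0.0154]
[-0.0256, 0.0001, 0.0112]
[-0.0271, 0.0001, 0.0065]
[-0.0279, 0.0001, 0.0017]
[-0.0277, 0.0001, -0.0032]
[-0.0268, 0.0001, -0.0079]
```

```bash
python3 -m jog '[[[-0.02,0,0.017,0,10,0],[-0.023,0,0.015,0,10,0],[-0.026,0,0.011,0,10,0],[-0.027,0,0.007,0,10,0],[-0.028,0,0.006,0,10,0],[-0.028,0,0.005,0,10,0],[-0.027,0,0.004,0,10,0],[0,0,0,0,0,0]]]'
python3 - <<'E'
from goals import *
rows(re(.09))
E
```

```text
clock: 14.42
eef_pos: [0.4968, -0.3869, 0.1035]
tool_rot: [0.32, 0.93, 0.059, -0.172]
ft_force: [-1.5, 0.1, -1.9]
grip_width: 0.0722
n 1 turn/row [0.03 4.06 0.01] tot [0.  4.1 0. ] pos [ 0.4968 -0.3869  0.1035] q [-6.620e-01  9.060e-01  7.220e-01  1.753e+00  1.000e-03  1.000e-03] t 14.43
[0.0031, 0.0009, 0.0107]
```

```bash
python3 -m jog '[[[0.003,0.001,0.01,0,4,0],[0,0,0.02,0,0,0],[0,0,0.02,0,0,0],[0,0,0,0,0,0]]]'
python3 - <<'E'
from goals import *
rows(re(0),1)
E
```

```text
clock: 14.92
eef_pos: [0.4771, -0.3703, 0.0473]
tool_rot: [0.318, 0.922, 0.072, -0.208]
ft_force: [-0.2, -0.1, 1.0]
grip_width: 0.0717
n 1 turn/row [ 0.02 -0.48  0.01] tot [ 0.  -0.5  0. ] pos [ 0.4771 -0.3703  0.0473] q [-6.610e-01  9.560e-01  6.450e-01  1.704e+00  1.000e-03  2.000e-03] t 14.93
[0.0024, -0.0001, 0.039]
```

```bash
python3 -m jog '[[[0.001,0,0.016,0,-0.5,0],[0.001,0,0.014,0,0,0],[0,0,0.006,0,0,0],[0,0,0,0,0,0]]]'
python3 - <<'E'
from goals import *
rows(re(0),1)
E
```

```text
clock: 15.42
eef_pos: [0.4651, -0.3609, 0.0191]
tool_rot: [0.318, 0.924, 0.069, -0.2]
ft_force: [0.8, -0.2, -0.4]
grip_width: 0.0721
n 1 turn/row [0.03 0.62 0.01] tot [0.  0.6 0. ] pos [ 0.4651 -0.3609  0.0191] q [-0.661  0.925  0.513  1.584  0.002  0.002] t 15.43
[0.001, -0.0001, 0.0071]
```

```bash
python3 -m jog '[[[0.001,0,0.006,0,0.6,0],[0,0,0,0,0,0]]]' |grep eef; python3 -m jog '[[[0,0,0,0,0,0],[0,0,0,0,0,0],[0,0,0,0,0,0],[0,0,0,0,0,0],[0,0,0,0,0,0],[0,0,0,0,0,0]]]' 0.045
python3 - <<'E'
from goals import *
M,o=now();pickle.dump(M,open("Mre.pkl","wb"));print(M.round(4).tolist(),o["ft_torque"])
E
```

```text
eef_pos: [0.4633, -0.3595, 0.0151]
clock: 16.42
eef_pos: [0.464, -0.3601, 0.0154]
tool_rot: [0.318, 0.924, 0.07, -0.203]
ft_force: [0.8, -0.0, 2.1]
grip_width: 0.0515
[[-0.7157, 0.6158, -0.3296, 0.464], [0.5591, 0.7879, 0.2581, -0.3601], [0.4186, 0.0004, -0.9082, 0.0154], [0.0, 0.0, 0.0, 1.0]] [-0.26495332 -0.33680565 -0.00531967]
```

```bash
cat >> goals.py <<'E'
def sit2():
    M=pickle.load(open("Mre.pkl","rb"));t=M[:3,2];f=np.r_[t[:2],0]/np.hypot(*t[:2]);u=np.array([0,0,1.])
    l=np.cross(u,f);C=np.r_[CL,.026];C=C+l*(l@(M[:3,3]-C))
    return np.linalg.inv(M)@T(np.c_[u,np.cross(f,u),f],C-.031*f)   # shade: z=mouth dir, x=lying-up
LP=np.array([.5057,.2985]);LY=-5.9
def mouth(p,yaw):  # tool goal with mouth centre at p, mouth down, tool heading yaw
    f=hy(yaw);z=np.array([0,0,-1.]);x=-f
    return T(np.c_[x,np.cross(z,x),z],np.array(p)+[0,0,.062])@np.linalg.inv(sit2())
def fin(gap=.010): return mouth(np.r_[LP,.042+gap],LY)
E
python3 - <<'E'
from goals import *
print(sit2().round(4).tolist())
for n,G in(("fin",fin()),("fin+.1",fin(.1)),("fin+.19",fin(.18)),):
  b=ik(G[:3,3],G[:3,:3]);print(n,G[:3,3].round(3),b and(b[0].round(2),b[1]))
for p,y in(([.48,-.36],-37),([.48,-.36],-20),([.55,-.2],-20),([.6,-.1],-10),([.58,0],0),([.6,0],-20),([.6,.1],-10),([.55,.2],-6),([.45,0],-25),([.5,.0],-20)):
  G=mouth(p+[.21],y);b=ik(G[:3,3],G[:3,:3]);print(p,y,b and(b[0].round(2),b[1].round(2)))
rows(mouth([.48,-.36,.21],-38),10)
E
```

```text
[[0.4186, -0.0011, 0.9082, -0.0287], [0.0004, 1.0, 0.001, -0.0], [-0.9082, -0.0, 0.4186, -0.0249], [0.0, 0.0, 0.0, 1.0]]
fin [0.516 0.297 0.077] (array([ 0.93,  0.56, -0.86, -0.68, -0.9 ,  0.61]), np.float64(0.23407540368804525))
fin+.1 [0.516 0.297 0.167] (array([ 0.93,  0.31, -0.8 , -0.38, -0.9 ,  0.61]), np.float64(0.2863696118600868))
fin+.19 [0.516 0.297 0.247] (array([ 0.93,  0.13, -0.71, -0.11, -0.9 ,  0.61]), np.float64(0.37711335999163753))
[0.48, -0.36] -37 (array([-0.64,  0.06, -0.95, -0.58, -0.  ,  0.  ]), np.float64(0.14))
[0.48, -0.36] -20 (array([-0.86,  0.09, -0.9 , -0.5 ,  0.46, -0.23]), np.float64(0.19))
[0.55, -0.2] -20 (array([-0.35,  0.03, -0.99, -0.59, -0.  , -0.  ]), np.float64(0.1))
[0.6, -0.1] -10 (array([-0.16,  0.07, -0.94, -0.58, -0.02,  0.01]), np.float64(0.15))
[0.58, 0] 0 (array([-0.  ,  0.02, -1.  , -0.59, -0.  , -0.  ]), np.float64(0.09))
[0.6, 0] -20 (array([ 0.25,  0.1 , -0.88, -0.47, -0.54,  0.28]), np.float64(0.21))
[0.6, 0.1] -10 (array([ 0.41,  0.11, -0.87, -0.47, -0.52,  0.27]), np.float64(0.22))
[0.55, 0.2] -6 (array([ 0.67,  0.1 , -0.86, -0.38, -0.69,  0.39]), np.float64(0.23))
[0.45, 0] -25 (array([ 0.49, -0.19, -1.09, -0.24, -0.81,  0.51]), np.float64(0.0))
[0.5, 0.0] -20 (array([ 0.35, -0.1 , -1.06, -0.42, -0.62,  0.34]), np.float64(0.03))
n 10 turn/row [ 0.01 -9.   -0.01] tot [  0.1 -90.   -0.1] pos [ 0.464  -0.3601  0.0154] q [-0.661  0.932  0.513  1.584  0.002  0.002] t 16.43
[0.0071, 0.001, -0.021]
[0.0037, 0.001, -0.0218]
[0.0003, 0.001, -0.0221]
[-0.0032, 0.001, -0.0219]
[-0.0066, 0.001, -0.0211]
[-0.0098, 0.001, -0.0198]
[-0.0128, 0.001, -0.0181]
[-0.0154, 0.001, -0.0158]
[-0.0177, 0.001, -0.0132]
[-0.0196, 0.001, -0.0103]
```

```bash
python3 -m jog '[[[0.006,0,-0.012,0,0,0],[0.013,0,-0.028,0,0,0],[0.017,0,-0.036,0,0,0],[0.017,0,-0.036,0,0,0],[0,0,0,0,0,0]]]'
python3 - <<'E'
from goals import *
rows(mouth([.5,-.36,.22],-38))
E
```

```text
clock: 17.05
eef_pos: [0.4623, -0.3587, 0.144]
tool_rot: [0.318, 0.923, 0.07, -0.204]
ft_force: [0.5, -0.8, -2.1]
grip_width: 0.0512
n 9 turn/row [ 1.000e-02 -1.002e+01 -1.000e-02] tot [  0.1 -90.1  -0.1] pos [ 0.4623 -0.3587  0.144 ] q [-0.661  0.843  0.675  1.837  0.002  0.002] t 17.05
[0.0006, 0.0025, -0.0122]
[-0.0015, 0.0025, -0.0121]
[-0.0036, 0.0025, -0.0116]
[-0.0056, 0.0025, -0.0108]
[-0.0074, 0.0025, -0.0097]
[-0.0089, 0.0025, -0.0083]
[-0.0102, 0.0025, -0.0066]
[-0.0112, 0.0025, -0.0047]
[-0.0119, 0.0025, -0.0027]
```

```bash
python3 -m jog '[[[0,0.002,-0.013,0,-10,0],[-0.001,0.002,-0.013,0,-10,0],[-0.004,0.002,-0.012,0,-10,0],[-0.006,0.002,-0.012,0,-10,0],[-0.008,0.002,-0.011,0,-10,0],[-0.01,0.002,-0.01,0,-10,0],[-0.012,0.002,-0.008,0,-10,0],[-0.013,0.002,-0.006,0,-10,0],[-0.013,0.002,-0.003,0,-10,0],[0,0,0,0,0,0]]]'
python3 - <<'E'
from goals import *
rows(mouth([.5,-.36,.22],-38))
rows(mouth([.6,-.1,.23],-15))
E
```

```text
clock: 18.3
eef_pos: [0.4988, -0.3653, 0.2239]
tool_rot: [0.281, 0.816, -0.164, 0.478]
ft_force: [-0.8, 0.4, -2.2]
grip_width: 0.0517
n 1 turn/row [ 0.01 -4.58 -0.04] tot [ 0.  -4.6 -0. ] pos [ 0.4988 -0.3653  0.2239] q [-0.609  0.056 -0.882 -0.426 -0.047  0.026] t 18.3
[-0.0228, 0.0049, -0.0034]
n 6 turn/row [-3.41 -0.76 -1.75] tot [-20.5  -4.5 -10.5] pos [ 0.4988 -0.3653  0.2239] q [-0.609  0.056 -0.882 -0.426 -0.047  0.026] t 18.3
[0.0014, 0.0459, -0.0133]
[-0.0001, 0.0467, -0.0106]
[-0.0017, 0.0472, -0.0077]
[-0.0032, 0.0475, -0.0049]
[-0.0047, 0.0476, -0.002]
[-0.0062, 0.0474, 0.0009]
```

```bash
python3 -m jog '[[[-0.024,0.005,-0.004,0,-4.6,0],[-0.004,0.035,-0.01,-2.5,0,-1.3],[-0.005,0.035,-0.008,-2.5,0,-1.3],[-0.005,0.035,-0.006,-2.5,0,-1.3],[-0.006,0.035,-0.004,-2.5,0,-1.3],[-0.006,0.035,-0.002,-2.5,0,-1.3],[-0.006,0.035,0,-2.5,0,-1.3],[-0.006,0.035,0,-2.5,0,-1.3],[0,0,0,0,0,0]]]'
python3 - <<'E'
from goals import *
rows(mouth([.6,-.1,.23],-15))
rows(mouth([.59,.08,.23],-10))
E
```

```text
clock: 19.42
eef_pos: [0.6237, -0.1406, 0.2875]
tool_rot: [0.128, 0.843, -0.086, 0.515]
ft_force: [-0.4, -0.1, -1.4]
grip_width: 0.0512
n 2 turn/row [-1.4  -1.16 -0.27] tot [-2.8 -2.3 -0.5] pos [ 0.6237 -0.1406  0.2875] q [-0.153 -0.02  -0.774 -0.276 -0.146  0.06 ] t 19.43
[0.0196, 0.0162, -0.0037]
[0.0194, 0.0164, -0.0037]
n 5 turn/row [-1.46 -0.47 -0.55] tot [-7.3 -2.4 -2.7] pos [ 0.6237 -0.1406  0.2875] q [-0.153 -0.02  -0.774 -0.276 -0.146  0.06 ] t 19.43
[0.0133, 0.0403, -0.0132]
[0.0128, 0.0408, -0.0122]
[0.0123, 0.0412, -0.0113]
[0.0118, 0.0416, -0.0103]
[0.0113, 0.042, -0.0094]
```

```bash
python3 -m jog '[[[0.003,0.04,-0.009,-1,-0.5,-0.4],[0.003,0.04,-0.009,-1,-0.5,-0.4],[0.003,0.04,-0.009,-1,-0.5,-0.4],[0.003,0.04,-0.009,-1,-0.5,-0.4],[0.003,0.04,-0.009,-1,0,-0.4],[0.003,0.04,-0.009,-1,0,-0.4],[0,0,0,0,0,0]]]'
python3 - <<'E'
from goals import *
rows(fin(.18))
E
```

```text
clock: 20.3
eef_pos: [0.6316, 0.1062, 0.2889]
tool_rot: [0.083, 0.845, -0.06, 0.525]
ft_force: [1.0, -0.1, -1.7]
grip_width: 0.0514
n 5 turn/row [-1.13 -0.29 -0.36] tot [-5.7 -1.5 -1.8] pos [0.6316 0.1062 0.2889] q [ 0.421  0.039 -0.701 -0.193 -0.56   0.297] t 20.3
[0.0204, 0.0329, -0.0238]
[0.0201, 0.0335, -0.0233]
[0.0197, 0.034, -0.0227]
[0.0194, 0.0346, -0.0221]
[0.0191, 0.0352, -0.0215]
```

```bash
python3 -m jog '[[[0.018,0.033,-0.024,-1.1,-0.3,-0.4],[0.018,0.033,-0.023,-1.1,-0.3,-0.4],[0.018,0.034,-0.023,-1.1,-0.3,-0.4],[0.017,0.034,-0.022,-1.1,-0.3,-0.4],[0.017,0.035,-0.021,-1.1,-0.3,-0.4],[0,0,0,0,0,0]]]'
python3 - <<'E'
from goals import *
rows(fin(.12),1)
o=now()[1];print(o["ft_force"])
for n in("scene","top","wrist"):
    c=bot.camera(n);pickle.dump(c,open(f"{n}3.pkl","wb"))
a=cv2.cvtColor(pickle.load(open("scene3.pkl","rb"))["pixels"],cv2.COLOR_RGB2BGR)[150:300,350:550]
b=cv2.cvtColor(pickle.load(open("top3.pkl","rb"))["pixels"],cv2.COLOR_RGB2BGR)[240:390,130:330]
w=cv2.cvtColor(pickle.load(open("wrist3.pkl","rb"))["pixels"],cv2.COLOR_RGB2BGR)
cv2.imwrite("pics/m6.png",np.vstack([np.hstack([cv2.resize(a,(400,300)),cv2.resize(b,(400,300))]),np.hstack([cv2.resize(w,(400,300)),np.zeros((300,400,3),np.uint8)])]))
E
```

```text
clock: 21.05
eef_pos: [0.5211, 0.2924, 0.2549]
tool_rot: [0.044, 0.843, -0.037, 0.535]
ft_force: [0.1, 0.2, -1.0]
grip_width: 0.0511
n 1 turn/row [-0.92 -0.36  0.4 ] tot [-0.9 -0.4  0.4] pos [0.5211 0.2924 0.2549] q [ 0.919  0.12  -0.69  -0.063 -0.896  0.61 ] t 21.05
[0.0633, 0.0054, 0.0236]
[ 0.142681    0.17262688 -0.98171949]
```

View pics/m6.png

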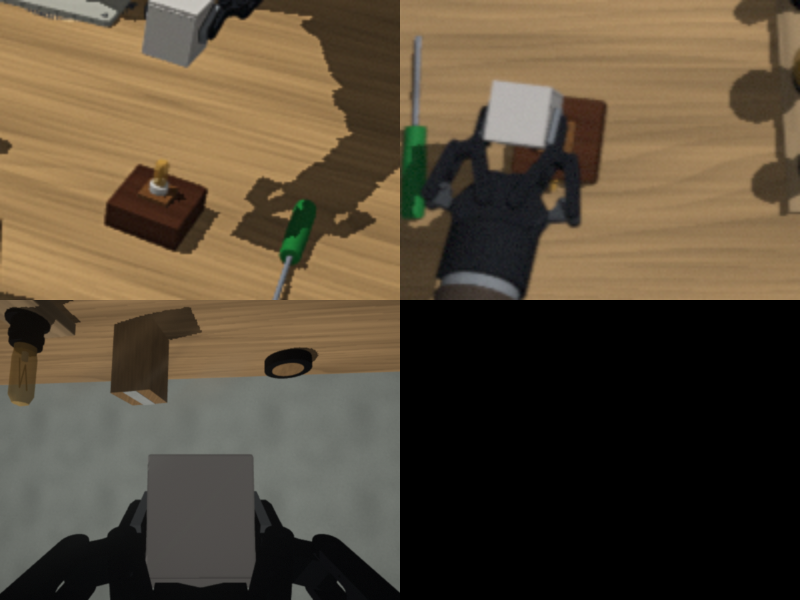

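The shade is held mouth-down and looks square, upper right of the lamp at crop (525,115) in the top view. I'll descend to just above the bulb tip and compare the shade and lamp in the same cameras.

```bash
python3 -m jog '[[[0.026,0.001,0.01,-0.3,-0.1,0.1],[0.026,0.001,0.01,-0.3,-0.1,0.1],[0.026,0.001,0.01,-0.3,-0.1,0.1],[0.026,0.001,0.01,0,0,0],[0,0,0,0,0,0]]]'
python3 - <<'E'
from goals import *
rows(fin(.06),1)
E
```

```text
clock: 21.82
eef_pos: [0.5206, 0.2861, 0.1455]
tool_rot: [0.052, 0.84, -0.032, 0.54]
ft_force: [0.3, -0.2, -1.6]
grip_width: 0.0516
n 1 turn/row [-0.9   0.18 -0.67] tot [-0.9  0.2 -0.7] pos [0.5206 0.2861 0.1455] q [ 0.913  0.369 -0.83  -0.469 -0.897  0.613] t 21.82
[0.0188, 0.0106, 0.0023]
```

```bash
python3 -m jog '[[[0.009,0.011,0.001,-0.9,0.2,-0.7],[0.007,0,0.001,0,0,0],[0,0,0,0,0,0]]]'
python3 - <<'E'
from goals import *
rows(fin(.06),1)
M,o=now();pickle.dump(M,open("Mh.pkl","wb"))
cs={n:bot.camera(n) for n in("scene","top")};pickle.dump(cs,open("cams4.pkl","wb"));c0=pickle.load(open("cams0.pkl","rb"))
B=lambda c:cv2.cvtColor(c["pixels"],cv2.COLOR_RGB2BGR)
Ts=M@sit2();cen=Ts[:3,3];out=[]
for c,P,w in((cs["top"],cen,40),(cs["scene"],cen-[0,0,.05],66),(c0["scene"],[.506,.298,.04],50)):
    u=proj(c,P)[0].astype(int);h=int(w*.75);im=B(c)[u[1]-h//2:u[1]-h//2+h,u[0]-w//2:u[0]-w//2+w]
    out.append(cv2.resize(im,(400,300),interpolation=cv2.INTER_CUBIC));print(u-[w//2,h//2],400/w,300/h)
cv2.imwrite("pics/m7.png",np.vstack([np.hstack(out[:2]),np.hstack([out[2],out[2]*0])]))
s=.026*np.array([[1,1,0],[1,-1,0],[-1,-1,0],[-1,1,0]]);W=(Ts[:3,:3]@s.T).T+cen
print("pred top corners",proj(cs["top"],W).round(1).tolist());print("scene",proj(cs["scene"],W).round(1).tolist())
E
```

```text
clock: 22.2
eef_pos: [0.5191, 0.2982, 0.1329]
tool_rot: [0.045, 0.84, -0.027, 0.54]
ft_force: [0.0, -0.1, -2.0]
grip_width: 0.0512
n 1 turn/row [ 0.    0.16 -0.26] tot [ 0.   0.2 -0.3] pos [0.5191 0.2982 0.1329] q [ 0.928  0.408 -0.827 -0.508 -0.895  0.61 ] t 22.2
[0.0061, -0.0011, -0.0003]
[177 288] 10.0 10.0
[399 193] 6.0606060606060606 6.122448979591836
[402 227] 8.0 8.108108108108109
pred top corners [[182.7, 315.0], [209.4, 317.9], [213.1, 291.1], [186.5, 288.2]]
scene [[451.2, 197.0], [429.0, 190.2], [419.2, 200.9], [441.9, 208.2]]
```

View pics/m7.png

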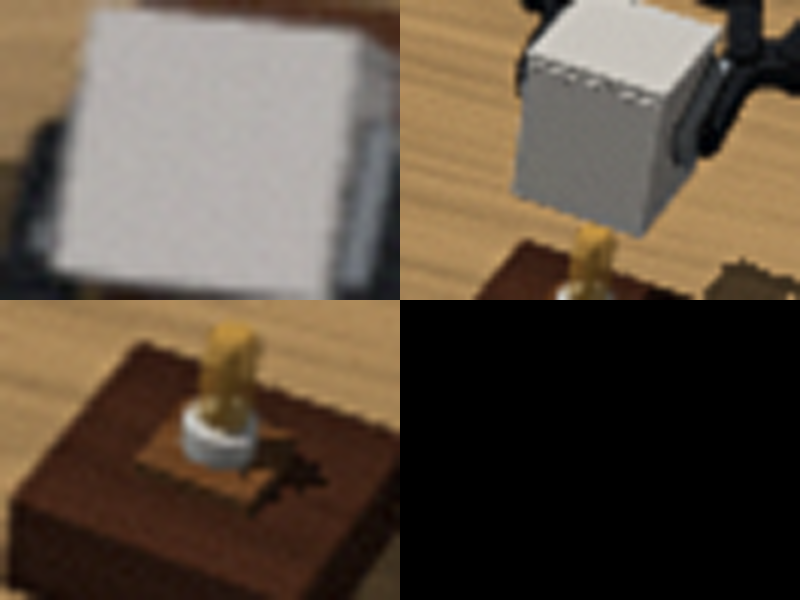

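```bash
cat > cmp.py <<'E'
from goals import *
c0=pickle.load(open("cams0.pkl","rb"));tc,sc=c0["top"],c0["scene"]
def cv(P,o,k,sub=(0,0)):
    P=np.array(P,float)-sub;return np.c_[o[0]+(P[:,0]+.5)/k[0]-.5,o[1]+(P[:,1]+.5)/k[1]-.5]
def fit1(obs,z0):
    def f(p):
        C,Sn=np.cos(p[2]),np.sin(p[2]);r=[]
        for c,px,L in obs:
            L=np.array(L,float);W=np.c_[C*L[:,0]-Sn*L[:,1]+p[0],Sn*L[:,0]+C*L[:,1]+p[1],L[:,2]+p[3]];r.append((proj(c,W)-px).ravel())
        return np.r_[np.concatenate(r),(p[3]-z0)/.0005*.3]
    s=least_squares(f,[.506,.298,-.1,z0],x_scale=[.01,.01,.1,.01]);return s.x[0].round(4),s.x[1].round(4),np.degrees(s.x[2]).round(2),s.x[3].round(4),"rms",np.sqrt(np.mean(s.fun**2)).round(2)
b=.045;q=.018;h=.026
lt=(tc,cv([(485,42),(752,75),(722,347),(440,318),(537,132),(655,142),(640,253),(525,240),(574,186)],(180,280),(6.6667,)*2,(400,0)),
 [(b,b,.036),(b,-b,.036),(-b,-b,.036),(-b,b,.036),(q,q,.042),(q,-q,.042),(-q,-q,.042),(-q,q,.042),(0,0,.083)])
ls=(sc,cv([(15,495),(140,343),(135,460),(252,507),(297,433)],(402,227),(8,8.108),(0,300)),
 [(b,-b,.036),(-b,-b,.036),(q,-q,.042),(q,q,.042),(-q,q,.042)])
for n,o in(("top",[lt]),("scene",[ls]),("both",[lt,ls])):print("lamp",n,fit1(o,0))
M=pickle.load(open("Mh.pkl","rb"));Ts=M@sit2();rim=Ts[:3,3]+.062*Ts[:3,2];print("kin mouth",rim.round(4),"yaw",np.degrees(np.arctan2(-Ts[1,0],-Ts[0,0])).round(2),"axis",Ts[:3,2].round(4))
z=rim[2];H=.062
st=(tc,cv([(92,8),(362,40),(330,298),(55,270)],(177,288),(10,10)),[(h,h,H),(h,-h,H),(-h,-h,H),(-h,h,H)])
ss=(sc,cv([(528,58),(657,103),(722,27),(513,193),(640,236)],(399,193),(6.0606,6.1224),(400,0)),[(h,-h,H),(h,h,H),(-h,h,H),(h,-h,0),(h,h,0)])
for n,o in(("top",[st]),("scene",[ss]),("both",[st,ss])):print("shade",n,fit1(o,z))
E
python3 cmp.py
```

```text
lamp top (np.float64(0.5058), np.float64(0.2987), np.float64(-5.97), np.float64(-0.0001), 'rms', np.float64(0.53))
lamp scene (np.float64(0.506), np.float64(0.3008), np.float64(-5.41), np.float64(-0.0001), 'rms', np.float64(0.44))
lamp both (np.float64(0.5057), np.float64(0.2994), np.float64(-5.85), np.float64(-0.0007), 'rms', np.float64(0.58))
kin mouth [0.5087 0.2994 0.1074] yaw -6.01 axis [ 0.0033  0.0038 -1.    ]
shade top (np.float64(0.5087), np.float64(0.2999), np.float64(-5.76), np.float64(0.1074), 'rms', np.float64(0.35))
shade scene (np.float64(0.5087), np.float64(0.3001), np.float64(-6.8), np.float64(0.1072), 'rms', np.float64(0.68))
shade both (np.float64(0.5087), np.float64(0.2999), np.float64(-6.06), np.float64(0.1072), 'rms', np.float64(0.58))
```

Kinematics and both cameras agree on shade and lamp to about 1 mm. I'll descend straight down.

```bash
sed -i 's/^LP=.*/LP=np.array([.5057,.2989]);LY=-5.9/' goals.py; python3 -m jog '[[[0.005,0,0,0,0.1,-0.2],[0,0,0,0,0,0]]]'|grep eef
python3 - <<'E'
from goals import *
rows(fin(.045),1);rows(fin(.010),1)
E
```

```text
eef_pos: [0.5171, 0.2991, 0.1294]
n 1 turn/row [ 0.07  0.13 -0.15] tot [ 0.1  0.1 -0.1] pos [0.5171 0.2991 0.1294] q [ 0.932  0.416 -0.831 -0.516 -0.897  0.613] t 22.55
[0.0157, -0.0014, 0.0063]
n 1 turn/row [ 0.07  0.13 -0.15] tot [ 0.1  0.1 -0.1] pos [0.5171 0.2991 0.1294] q [ 0.932  0.416 -0.831 -0.516 -0.897  0.613] t 22.55
[0.0475, -0.0014, 0.0209]
```

```bash
python3 -m jog '[[[0.01,-0.001,0.004,0.1,0.1,-0.1],[0.008,0,0.003,0,0,0],[0.008,0,0.003,0,0,0],[0,0,0,0,0,0]]]'|egrep 'eef|force'
python3 - <<'E'
from goals import *
rows(fin(.010),1)
E
```

```text
eef_pos: [0.5149, 0.2981, 0.0991]
ft_force: [0.1, -0.6, -1.5]
n 1 turn/row [-0.04 -0.01  0.01] tot [-0. -0.  0.] pos [0.5149 0.2981 0.0991] q [ 0.936  0.498 -0.848 -0.607 -0.899  0.617] t 23.05
[0.0191, -0.0001, 0.0102]
```

```bash
python3 -m jog '[[[0.006,0,0.004,0,0,0],[0.005,0,0.003,0,0,0],[0.004,0,0.003,0,0,0],[0,0,0,0,0,0]]]'|egrep 'eef|force'
python3 - <<'E'
from goals import *
rows(fin(.010),1)
E
```

```text
eef_pos: [0.5181, 0.2979, 0.08]
ft_force: [-0.1, -0.3, -1.6]
n 1 turn/row [-0.04  0.   -0.01] tot [-0.  0. -0.] pos [0.5181 0.2979 0.08  ] q [ 0.929  0.556 -0.851 -0.674 -0.895  0.611] t 23.55
[0.0031, -0.0003, -0.0007]
```

```bash
python3 -m jog '[[[0.003,0,-0.001,0,0,0],[0,0,0,0,0,0],[0,0,0,0,0,0],[0,0,0,0,0,0]]]'|egrep 'eef|force|clock'
python3 - <<'E'
from goals import *
rows(fin(.010),1)
M,o=now();pickle.dump(M,open("Mf.pkl","wb"));Ts=M@sit2();print("mouth",(Ts@[0,0,.062,1])[:3].round(4),"axis",Ts[:3,2].round(4),o["joint_vel"].round(4),o["grip_width"])
c={n:bot.camera(n) for n in("scene","top")};pickle.dump(c,open("cams5.pkl","wb"))
B=lambda c:cv2.cvtColor(c["pixels"],cv2.COLOR_RGB2BGR)
out=[]
for n,P,w in(("scene",[.506,.299,.07],66),("top",[.506,.299,.1],66)):
    u=proj(c[n],P)[0].astype(int);h=int(w*.75);out.append(cv2.resize(B(c[n])[u[1]-h//2:u[1]-h//2+h,u[0]-w//2:u[0]-w//2+w],(400,300),interpolation=cv2.INTER_CUBIC));print(u-[w//2,h//2],h)
cv2.imwrite("pics/m8.png",np.hstack(out))
E
```

```text
clock: 24.05
eef_pos: [0.516, 0.2984, 0.0782]
ft_force: [-0.5, -0.1, -1.7]
n 1 turn/row [-0.02  0.04 -0.06] tot [-0.   0.  -0.1] pos [0.516  0.2984 0.0782] q [ 0.934  0.561 -0.853 -0.679 -0.898  0.616] t 24.05
[0.0005, -0.0006, 0.0005]
mouth [0.5055 0.2995 0.0527] axis [ 8.e-04  7.e-04 -1.e+00] [-0.0004 -0.0046  0.0017 -0.0003 -0.0024 -0.0005] 0.051650508495125244
[396 211] 49
[170 282] 49
```

View pics/m8.png

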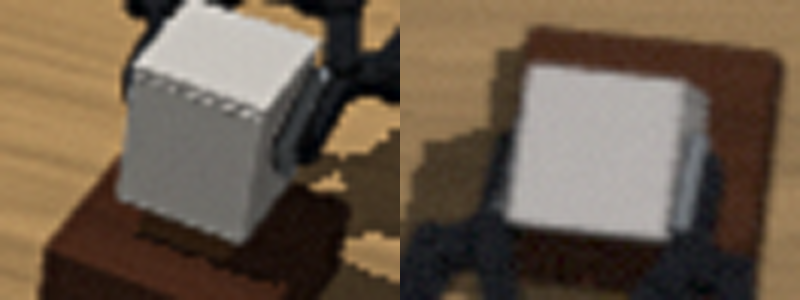

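The shade sits over the raised square, clear of it, with a gap visible under the rim at crop (118,195) to (243,245). Here is a final numeric check of rim height, centring and yaw, and whether the lamp moved.

```bash
python3 - <<'E' | tail -6
from cmp import *
ss=(sc,cv([(133,70),(260,117),(322,40),(118,195),(243,245)],(396,211),(6.0606,6.1224)),[(h,-h,H),(h,h,H),(-h,h,H),(h,-h,0),(h,h,0)])
st=(tc,cv([(525,63),(688,80),(670,240),(505,223)],(170,282),(6.0606,6.1224),(400,0)),[(h,h,H),(h,-h,H),(-h,-h,H),(-h,h,H)])
print("scene",fit1([ss],.0527));print("top",fit1([st],.0527));print("both",fit1([ss,st],.0527))
print("lamp now top",fit1([(tc,cv([(527,27),(782,52)],(170,282),(6.0606,6.1224),(400,0)),[(b,b,.036),(b,-b,.036)])],0))
M,o=now();print(o["clock"],o["eef_pos"].round(4),o["ft_force"].round(2))
E
```

```text
shade both (np.float64(0.5087), np.float64(0.2999), np.float64(-6.06), np.float64(0.1072), 'rms', np.float64(0.58))
scene (np.float64(0.5058), np.float64(0.301), np.float64(-7.17), np.float64(0.0525), 'rms', np.float64(0.57))
top (np.float64(0.5057), np.float64(0.3002), np.float64(-5.24), np.float64(0.0528), 'rms', np.float64(0.54))
both (np.float64(0.5057), np.float64(0.3004), np.float64(-5.75), np.float64(0.0525), 'rms', np.float64(0.59))
lamp now top (np.float64(0.5054), np.float64(0.2988), np.float64(-5.3), np.float64(0.0), 'rms', np.float64(0.23))
24.15 [0.516  0.2985 0.0782] [-0.05 -0.44 -1.3 ]
```

```bash
python3 -m jog '[[[0.0005,-0.001,0.0003,0,0,0],[0,0,0,0,0,0],[0,0,0,0,0,0],[0,0,0,0,0,0],[0,0,0,0,0,0]]]'|egrep 'eef|force|clock|grip'
python3 - <<'E'
from goals import *
M,o=now();Ts=M@sit2();print("mouth",(Ts@[0,0,.062,1])[:3].round(4),"axis",Ts[:3,2].round(4),"yaw",np.degrees(np.arctan2(-Ts[1,0],-Ts[0,0])).round(2))
E
```

```text
clock: 24.78
eef_pos: [0.516, 0.2974, 0.0777]
ft_force: [0.1, 0.1, -1.2]
grip_width: 0.0518
mouth [0.5056 0.2985 0.0522] axis [ 1.e-03  9.e-04 -1.e+00] yaw -5.95
```

```bash
python3 -c "
from workcell import bot
bot.job_done();o=bot.get_obs();print(o['clock'],o['eef_pos'],o['grip_width'])"
```

```text
the job is handed in; nothing more can be done
the job is handed in; nothing more can be done
```

The shade is held mouth-down over the lamp's bulb, and I handed the job in at about 24.8 s. I saw no contact with the lamp or the test strip; the wrist force over the lamp showed only the shade's weight.

**How it was done:** one grasp could not turn the shade over, because the arm cannot hold the tool level at the pick spot. I picked it up at 45°, rolled it, and laid it on its side with the mouth toward the robot. I let go only after the wrist force showed it resting on the bench. I then gripped it again from above, tipped it 90° to mouth-down, and carried it over the strip with its rim about 12 cm above the tallest bulb. Finally I lowered it straight over the bulb.

**Last checks**
- **From the arm's pose:** the rim is at z = 0.0522, about 10 mm above the square. The mouth centre is at (0.5056, 0.2985), yaw is -5.95° and tilt about 0.1°. The lamp fit gives (0.5057, 0.2994) and -5.9°.
- **From the cameras:** they put the shade about 1 mm farther left than the arm's pose did, so I nudged it 1 mm right. No picture was taken after that nudge.
- **Disagreement:** yaw from the top and scene cameras alone differed (-5.2° and -7.2°); the combined fit is -5.75°.
- **Lamp and grip:** the lamp's visible edges match where it stood at the start. The grip is steady at 51.8 mm opening.
- **Not checked:** I did not measure the strip, screwdriver, spare lampholder or carton again at the end.
- **Over budget:** I viewed 11 pictures, one more than planned.

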